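# Tare the scale under the empty carton

### The arm

A 6-joint arm with a two-finger parallel gripper is mounted at the origin on the work surface. World frame = base frame: x ahead of the robot, y to its left, z up, the work surface at z = 0. Lengths are in m, angles in rad, forces in N, time in s.
With the tool pointing down it reaches from about 0.375 to 0.975 m from the base axis. Payload 3.8 kg.
Tool frame: the origin (TCP) lies at the very end of the fingers, on their centre line; the grasp point (between the pads) lies 19 mm behind it; z points along the fingers, y is the line along which they close (so a half turn about z gives the same grasp; the last joint's range is limited). The gripper opens to 85 mm and grips with 20 to 120 N. Pads are 22 mm wide; open, the fingers measure 114 mm over their backs; the gripper's body (76 mm by 85 mm) begins 54 mm behind the grasp point. The pads swing forward as they close: fully open they stand 13 mm farther back than shut.
Start: joints at [1.293, 0.264, 1.604, -0, 1.274, -0.037], TCP at [0.161, 0.656, 0.231] pointing down, gripper open.
Joint ranges: [-2.63, 2.63], [-0.94, 2.18], [0.31, 2.57], [-1.31, 4.45], [0, 2.66], [-2.55, 2.55]. Speed limits (rad/s): [2.57, 2.57, 3.14, 3.14, 3.14, 3.14].

### API

Orientations are given as a rotation vector (axis times angle).
In Python, from workcell import read_state, read_camera, calibration, finish_job gives the robot as it stands.
- The arm moves only by the tool step_arm, never from a script. Its argument "commands" is a list of rows, each an object of numbers: "fingers": the gripper's target within -1 to 1 (shut at 1, half-way at 0, fully open at -1); "dx", "dy", "dz": the shift along the tool's x, y, z in m; "roll": the turn about the tool's z in degrees. In form: [{"fingers": .., "dx": .., "dy": .., "dz": .., "roll": ..}, ...]. A call has 1 to 8 rows; each row is the pose to reach, as a shift and turn from the pose commanded when the call began, along the tool's axes at that moment; what a row does not reach only later rows make up. A row lasts 1/8 s, in which the tool goes at most 62.5 mm and 10.7 degrees, less where a joint would pass 70% of its speed; a pose out of reach is approached as far as the arm can. A call with a gripper value outside its range is refused whole. The fingers move at their own pace and stop on an object; "squeeze" is the grip in N (left out, the last holds). Time passes only in rows, so rows that repeat a pose let the fingers close. It gives the time, the measured TCP pose, the force, the opening and the grip force at its end, in the units of the state.
- read_state(): the state, without advancing time (a new reading comes with each control period).
- read_camera(name): name is "side" or "top"; returns (picture, depth): 480x640x3 uint8, blue, green, red; 480x640 float32, m along the optical axis (not along the pixel's ray), 0 where there is no reading.
- calibration(name): a dict with "intrinsics" (3x3 intrinsics, pixels), "world_to_cam" (4x4, takes a point from world to camera coordinates). Camera axes: x right, y up, looking along -z (the intrinsics and any distortion apply to the point x, -y, -z); pixel columns grow to the right and rows downward; lengths in m; the calibration is good to about 2 mm. A picture is of the moment at which its call begins. calibration takes no time and is no camera call.
- finish_job(): hands the job in; it is judged then, once.
The state is a dict: "time": time; "q": joint angles; "joint_vel": joint speeds; "joint_torque": joint torques, N m; "tool_pos": TCP position; "tcp_rot": TCP orientation; "wrist_force": force on the tool from outside, world axes, zero at the start; "torque": the same for the moment, N m; "width": opening from 0.0 (shut) to 1.0 (fully open); "grip_force": force on a finger pad.
Only numpy, scipy, OpenCV 4.12 (cv2) and the standard library are available. Lean on these libraries where they do the work, as an engineer would, in place of code of your own. Each camera call takes 0.05 s, during which the arm holds its last target. There are 200 camera calls.

### The job

Two bench scales stand side by side: one carries an empty carton, the other a carton packed with cherries. With the tips of the fingers, gently press the tare key (the one wide key at the right-hand end of the key row) well down on the scale that carries the empty carton, let it spring back up, and draw the hand back until it is at least a hand's breadth (10 cm) clear of the key. Touch no other key and neither pan nor carton; keep off the other scale, and leave the lid, the tape and the marker where they lie.

Things in the scene. Friction and masses are not known exactly. Their poses are not given: they have to be found in the camera images.
- scale_a: bench scale carrying the EMPTY carton: blue, fixed, 320 mm deep (x) by 240 wide (y). Origin on the table under its centre; +x from front to back (away from the robot), +y to the left seen from the robot. The front 105 mm is a console sloping up by 21.8 degrees, 38 mm high at its front edge (x = -160 mm) to 80 mm: display above, a row of four black keys below. Behind it is the pan.
- scale_b: the second scale, identical, carrying the PACKED carton; same frame and sizes as scale_a
- a_pan: flat steel pan of scale_a, 200 x 230 mm, top 82 mm above the table, centred 55 mm behind the scale's centre, its near edge 85 mm (horizontally) behind the middle of the tare key, the carton standing on it at least 80 mm behind. This entry's origin and axes are those of scale_a
- a_tare_top (a point): middle of the top face of scale_a's tare key, the one WIDE key (46 mm along y by 24 mm) at the right-hand end of the row, 66 mm right of the scale's middle. z points out of the sloping panel, 21.8 degrees from vertical; y along the key to the left; x up the slope. Top 7 mm proud of the panel, 56 mm above the table, 40 mm gap to the next key. Moves with the key
- a_tare (a joint): travel of that key along its own -z, m: 0 up, 0.005 fully down. Sprung: starts to move at about 1.2 N, then 1.1 N per mm, hard stop at 6.7 N (a push over 30 N is too hard); comes up by itself when let go; counts as pressed from 0.0025
- empty_carton: open white card carton, 160 x 220 x 50 mm, nothing in it, loose on the pan of scale_a; origin at the middle of its underside, long side along its y
- packed_carton: same carton filled with red cherries in rows, loose on the pan of scale_b; origin at the middle of its underside
- clear_lid: shallow clear plastic lid lying open side up on the table beside the scales, 166 x 226 x 22 mm; origin at the middle of its underside
- tape_roll: brown roll of packing tape lying flat on the table beside the scales, 100 mm across, 48 mm high; origin at the middle of its underside
- marker: white marker pen with black cap lying on the table between the robot and the scales, 134 mm long, 17 mm thick, along its y; origin under its middle
- a_power (a joint): travel of the power key of scale_a, not to be pressed (round 24 mm key at the left-hand end of the row, centred 92 mm along the scale's y); m, 0 up, 0.005 fully down, same spring and height as a_tare
- a_zero (a joint): travel of the zero key of scale_a, not to be pressed (24 x 22 mm key, second from the left, centred 50 mm along the scale's y); m, 0 up, 0.005 fully down, same spring and height as a_tare
- a_units (a joint): travel of the units key of scale_a, not to be pressed (24 x 22 mm key, third from the left, centred 8 mm along the scale's y); m, 0 up, 0.005 fully down, same spring and height as a_tare
- b_power (a joint): travel of the power key of scale_b, not to be pressed (round 24 mm key at the left-hand end of the row, centred 92 mm along the scale's y); m, 0 up, 0.005 fully down, same spring and height as a_tare
- b_zero (a joint): travel of the zero key of scale_b, not to be pressed (24 x 22 mm key, second from the left, centred 50 mm along the scale's y); m, 0 up, 0.005 fully down, same spring and height as a_tare
- b_units (a joint): travel of the units key of scale_b, not to be pressed (24 x 22 mm key, third from the left, centred 8 mm along the scale's y); m, 0 up, 0.005 fully down, same spring and height as a_tare
- b_tare (a joint): travel of the tare key of scale_b, not to be pressed (wide key at the right-hand end, centred -66 mm along the scale's y); m, 0 up, 0.005 fully down, same spring and height as a_tare
Not all that is in view belongs to the job. There is more than one size of the marker; the one meant has the size given above. There is more than one size of the tape_roll; the one meant has the size given above.

How it is judged:
On the way, in this order (a step that is already met when the one before it is completed fails the run):
1. the tare key of the scale with the empty carton is pressed down by the fingers (2.5 mm or more) (value of joint a_tare above 0.0025 m and contact force between the fingers and a_tare above 0.5 N), for 0.1 s.
2. the key has sprung back up (value of joint a_tare below 0.0005 m), for 0.1 s.
At the end, for the whole second after the job is handed in: every key of both scales is up (within 0.5 mm), the hand (its grasp point) is more than 100 mm from the tare key, and both cartons, the lid, the tape and the marker rest within 8 mm of where they began (value of joint each of a_power, a_zero, a_units, a_tare, b_power, b_zero, b_units, b_tare below 0.0005 m and distance between the grasp point and a_tare_top above 0.1 m and distance of each of empty_carton, packed_carton, clear_lid, tape_roll, marker from where it was at the start of the episode below 0.008 m and linear speed of each of empty_carton, packed_carton, clear_lid, tape_roll, marker below 0.02 m/s); the robot touches nothing.
It fails at once if another key was pressed (more than 1 mm) (value of joint any of a_power, a_zero, a_units, b_power, b_zero, b_units, b_tare above 0.001 m).
It fails at once if the robot pressed harder than 30 N on the scale (contact force between any of the fingers, the arm and scale_a above 30 N).
It fails at once if the robot leaned on the pan or touched a carton (more than 0.5 N) (contact force between any of the fingers, the arm and a_pan above 0.5 N or contact force between any of the fingers, the arm and empty_carton above 0.5 N or contact force between any of the fingers, the arm and packed_carton above 0.5 N).
It fails at once if the robot touched the second scale (more than 2 N) (contact force between any of the fingers, the arm and scale_b above 2 N).
It fails at once if a carton, the lid, the tape or the marker was moved or lifted (more than 8 mm) (distance of any of empty_carton, packed_carton, clear_lid, tape_roll, marker from where it was at the start of the episode above 0.008 m).
It also fails if it takes over 32 s, if anything falls off the work surface, if the arm or the gripper's body presses on something with over 40 N, if the wrist force passes 120 N, or if a joint passes its speed limit or range.

## Working session

There is one attempt and no reset: what is moved stays moved. The work goes in short steps, Python scripts to look and compute and a tool call to move; the robot and the scene stay as the last step left them, time stands still between calls to the robot, and variables do not carry over. Pictures are saved under pics/ and viewed, at most 10 in all, crops included, and the job is handed in when it is done.

Besides the shell and the picture viewer there is one more tool, called after ">>>" as name(argument=value, ...), one argument or row to a line, values as JSON. step_arm: Moves the arm, as the interface text tells. Its arguments: {"type":"object","properties":{"commands":{"type":"array","items":{"type":"object","properties":{"fingers":{"type":"number"},"dx":{"type":"number"},"dy":{"type":"number"},"dz":{"type":"number"},"roll":{"type":"number"}}}},"squeeze":{"type":"number"}},"required":["commands"]}

```bash
mkdir -p pics; cat > h.py <<'E'
import numpy as np, cv2
from workcell import read_state, read_camera, calibration, finish_job
def grab(n,tag):
    p,d=read_camera(n); cv2.imwrite(f'pics/{tag}.png',p); np.save(f'{tag}.npy',d); return p,d
def world(n,d,u,v):
    c=calibration(n);K=np.array(c['intrinsics']);T=np.linalg.inv(np.array(c['world_to_cam']))
    u=np.asarray(u,float);v=np.asarray(v,float);z=d[v.astype(int),u.astype(int)]
    x=(u-K[0,2])/K[0,0]*z;y=(v-K[1,2])/K[1,1]*z
    return (T@np.array([x,-y,-z,np.ones_like(z)]))[:3].T
E
python3 - <<'E'
from h import *
grab('top','top0');grab('side','side0')
for n in('top','side'):print(calibration(n))
s=read_state();print(s['time'],s['tool_pos'],s['tcp_rot'],s['wrist_force'],s['width'])
E
```

```text
{'intrinsics': array([[617.37752618,   0.        , 317.78597958],
       [  0.        , 617.37752618, 243.00635099],
       [  0.        ,   0.        ,   1.        ]]), 'world_to_cam': array([[-0.00721689, -0.99981132, -0.01803443,  0.02014856],
       [ 0.98496137, -0.01022072,  0.17247215, -0.54181934],
       [-0.17262393, -0.0165185 ,  0.98484929, -1.5352644 ],
       [ 0.        ,  0.        ,  0.        ,  1.        ]])}
{'intrinsics': array([[434.92152035,   0.        , 322.45798433],
       [  0.        , 434.92152035, 244.448858  ],
       [  0.        ,   0.        ,   1.        ]]), 'world_to_cam': array([[ 0.83811343, -0.54506242,  0.02174493, -0.44979557],
       [ 0.26539763,  0.44226602,  0.8567175 , -0.21049693],
       [-0.47658156, -0.71225538,  0.51532736, -0.88941281],
       [ 0.        ,  0.        ,  0.        ,  1.        ]])}
0.1 [0.16078717 0.65488368 0.23004497] [-0.37724286 -3.11855173  0.00324659] [-0.81098546 -0.17114674 -1.09311455] 1.0010384215321149
```

View pics/top0.png

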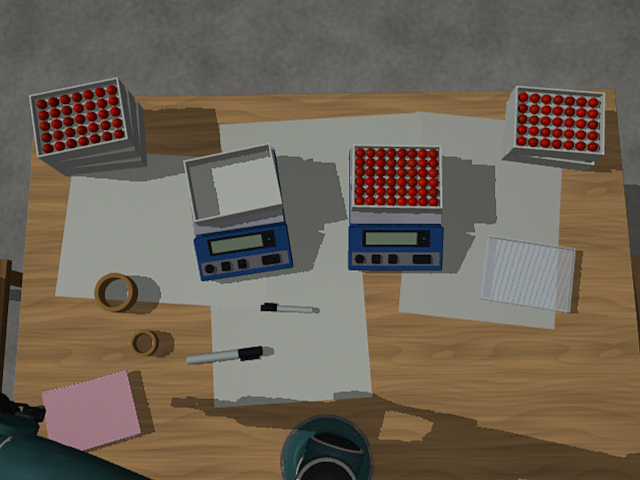

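View pics/side0.png

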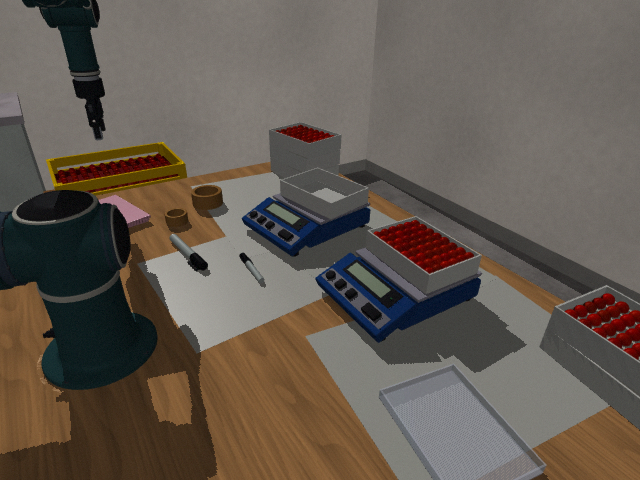

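The top view shows the empty carton on the left scale and the packed one on the right scale. These could be taken for the tare key: the wide key of the left scale (272,259), the wide key of the right scale (431,259), the small left-scale keys (209,268), (226,265) and (242,263), and the dark square by the display (281,240). I choose (272,259), and check it in a crop.

```bash
python3 - <<'E'
from h import *
p=cv2.imread('pics/top0.png');d=np.load('top0.npy')
x0,y0=185,210
cv2.imwrite('pics/crop.png',cv2.resize(p[y0:290,x0:305],None,fx=6,fy=6,interpolation=cv2.INTER_CUBIC))
g=p.max(2)
m=(g<45).astype(np.uint8); m[:225]=0;m[285:]=0;m[:,:195]=0;m[:,295:]=0
n,l,st,c=cv2.connectedComponentsWithStats(m)
for i in range(1,n):
    if st[i,4]<15: continue
    v,u=np.where(l==i); w=world('top',d,u,v)
    print(c[i].round(1),st[i],np.median(w,0).round(4),w[:,2].min().round(3),w[:,2].max().round(3))
print(world('top',d,[120,300,250,160],[300,300,400,250]).round(3))
E
```

```text
[247.6 241.4] [207 230  69  26 464] [0.547  0.1717 0.0711] 0.053 1.606
[270.6 259.1] [262 254  18  11 167] [0.5003 0.1347 0.0557] 0.044 1.606
[241.9 263.7] [238 259   9  10  78] [0.4891 0.2084 0.0547] 0.041 0.065
[225.5 266. ] [221 261  10  10  81] [0.4839 0.2493 0.0553] 0.045 0.066
[209.1 268.4] [205 264   9   9  63] [0.4781 0.2916 0.0546] 0.047 1.606
[[ 0.404  0.534  0.001]
 [ 0.4    0.064 -0.   ]
 [ 0.149  0.19   0.004]
 [ 0.536  0.435 -0.001]]
```

View pics/crop.png

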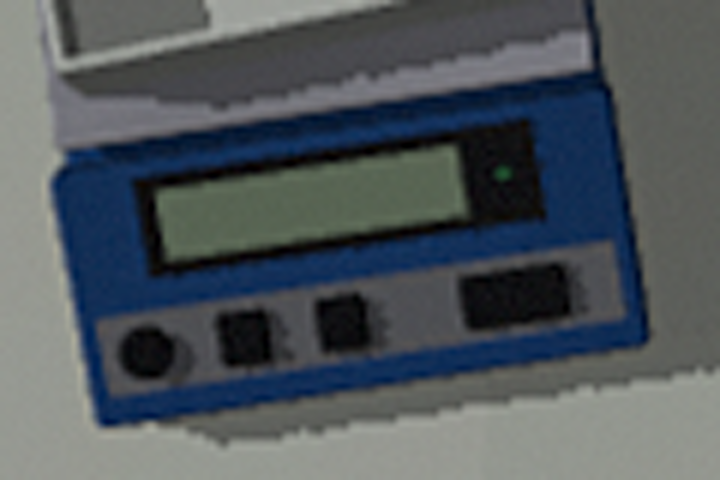

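The crop confirms it: the left scale's wide key is at crop (515,296), which is (271,259) in the full picture. The spacing from power to tare is 158 mm, as given, the height is 56 mm, and the yaw is about 8°.

```bash
cat >> h.py <<'E'
from scipy.spatial.transform import Rotation as Ro
KEY=np.array([.5003,.1347,.0557]);ROW=np.array([.4781-.5003,.2916-.1347,0]);ROW/=np.linalg.norm(ROW)
FWD=np.array([ROW[1],-ROW[0],0])
def plan(back,z):
    s=read_state();R=Ro.from_rotvec(s['tcp_rot']).as_matrix()
    t=KEY-back*FWD;t[2]=z
    e=R.T@(t-s['tool_pos']);r=R.T@ROW
    print('t',s['time'],'target',t.round(4),'pos',np.round(s['tool_pos'],4),'shift',e.round(4),'roll',np.degrees(np.arctan2(-r[0],r[1])).round(1),'zax',R[:,2].round(3),'F',np.round(s['wrist_force'],2),'w',s['width'])
E
python3 -c "
from h import *
plan(.007,.13)"
```

```text
t 0.1 target [0.4934 0.1337 0.13  ] pos [0.1608 0.6549 0.23  ] shift [-0.4473 -0.4266  0.1009] roll -21.8 zax [-0.001 -0.002 -1.   ] F [-0.81 -0.17 -1.09] w 1.0010384215321149
```

>>> step_arm(
  commands=[
    {"fingers":1,"dx":-0.04,"dy":-0.04,"dz":0,"roll":-4},
    {"fingers":1,"dx":-0.08,"dy":-0.08,"dz":0,"roll":-8},
    {"fingers":1,"dx":-0.12,"dy":-0.12,"dz":0,"roll":-12},
    {"fingers":1,"dx":-0.16,"dy":-0.16,"dz":0,"roll":-16},
    {"fingers":1,"dx":-0.2,"dy":-0.2,"dz":0,"roll":-20},
    {"fingers":1,"dx":-0.24,"dy":-0.24,"dz":0,"roll":-21.8},
    {"fingers":1,"dx":-0.28,"dy":-0.28,"dz":0,"roll":-21.8},
    {"fingers":1,"dx":-0.32,"dy":-0.32,"dz":0,"roll":-21.8},
  ],
  squeeze=20,
)

```text
time: 1.1
tool_pos: [0.3958, 0.2667, 0.231]
tcp_rot: [0.22, -3.134, 0.0]
wrist_force: [0.9, 0.2, -0.3]
width: 0.0
grip_force: 0.0
```

```bash
python3 -c "
from h import *
plan(.007,.13)"
```

```text
t 1.1 target [0.4934 0.1337 0.13  ] pos [0.3958 0.2667 0.231 ] shift [-0.078  -0.1453  0.101 ] roll -0.0 zax [-0. -0. -1.] F [ 0.92  0.16 -0.31] w 0.0003143884784057681
```

>>> step_arm(
  commands=[
    {"fingers":1,"dx":-0.02,"dy":-0.036,"dz":0.0,"roll":0},
    {"fingers":1,"dx":-0.04,"dy":-0.072,"dz":0.02,"roll":0},
    {"fingers":1,"dx":-0.06,"dy":-0.11,"dz":0.05,"roll":0},
    {"fingers":1,"dx":-0.078,"dy":-0.145,"dz":0.08,"roll":0},
    {"fingers":1,"dx":-0.078,"dy":-0.145,"dz":0.1,"roll":0},
    {"fingers":1,"dx":-0.078,"dy":-0.145,"dz":0.12,"roll":0},
    {"fingers":1,"dx":-0.078,"dy":-0.145,"dz":0.13,"roll":0},
    {"fingers":1,"dx":-0.078,"dy":-0.145,"dz":0.13,"roll":0},
  ],
)

```text
time: 2.1
tool_pos: [0.492, 0.1356, 0.1004]
tcp_rot: [0.219, -3.132, 0.001]
wrist_force: [-0.0, -0.5, -0.7]
width: -0.002
grip_force: 0.0
```

```bash
python3 -c "
from h import *
plan(.007,.07)
p,d=grab('top','t1');q,e=grab('side','s1')
a=cv2.resize(p[190:300,180:320],(400,314),interpolation=2);b=cv2.resize(q[130:270,220:360],(400,400),interpolation=2)
cv2.imwrite('pics/c1.png',np.hstack([np.vstack([a,np.zeros((86,400,3),np.uint8)]),b]))"
```

```text
t 2.1 target [0.4934 0.1337 0.07  ] pos [0.492  0.1356 0.1004] shift [-0.0012 -0.0021  0.0304] roll -0.0 zax [-0.002 -0.    -1.   ] F [-0.03 -0.54 -0.69] w -0.001634873019641768
```

View pics/c1.png

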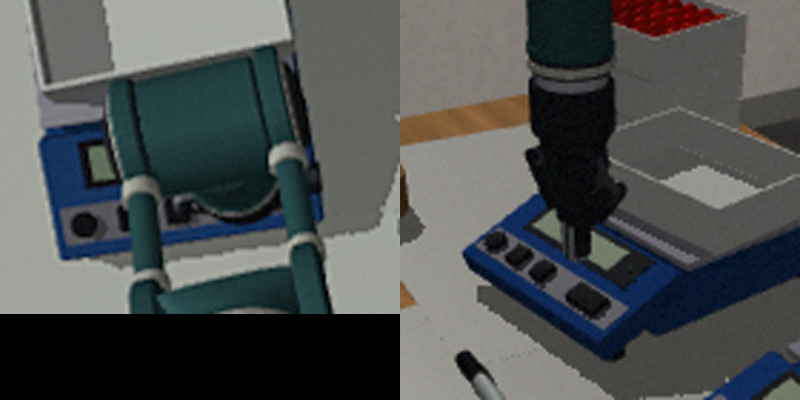

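The crop shows the shut fingers hovering above the console; in the side half the tip is at crop (577,256) and the tare key is below and to its right at (588,298). I cross-check both points with the side camera.

```bash
python3 -c "
from h import *
c=calibration('side');K=c['intrinsics'];T=c['world_to_cam']
for P in ([.492,.1356,.1004],KEY):
    x=T@np.r_[P,1];px=[K[0,0]*x[0]/-x[2]+K[0,2],-K[1,1]*x[1]/-x[2]+K[1,2]]
    px=np.array(px);print(px.round(1),'crop',((px-[220,130])*400/140+[400,0]).round(0))
d=np.load('s1.npy');print(world('side',d,[285,286,287],[234,234,234]).round(4))
"
```

```text
[281.8 219.9] crop [577. 257.]
[285.1 233.7] crop [586. 296.]
[[0.5018 0.138  0.0527]
 [0.5035 0.1353 0.0535]
 [0.5024 0.1276 0.0575]]
```

Both projections agree with the picture. I go down to just above the key.

>>> step_arm(
  commands=[
    {"fingers":1,"dx":-0.001,"dy":-0.002,"dz":0.012},
    {"fingers":1,"dx":-0.001,"dy":-0.002,"dz":0.024},
    {"fingers":1,"dx":-0.001,"dy":-0.002,"dz":0.034},
    {"fingers":1,"dx":-0.001,"dy":-0.002,"dz":0.038},
    {"fingers":1,"dx":-0.001,"dy":-0.002,"dz":0.038},
  ],
)

```text
invalid input
```

>>> step_arm(
  commands=[
    {"fingers":1,"dx":-0.001,"dy":-0.002,"dz":0.012,"roll":0},
    {"fingers":1,"dx":-0.001,"dy":-0.002,"dz":0.024,"roll":0},
    {"fingers":1,"dx":-0.001,"dy":-0.002,"dz":0.034,"roll":0},
    {"fingers":1,"dx":-0.001,"dy":-0.002,"dz":0.038,"roll":0},
    {"fingers":1,"dx":-0.001,"dy":-0.002,"dz":0.038,"roll":0},
  ],
)

```text
time: 2.82
tool_pos: [0.4937, 0.1338, 0.0627]
tcp_rot: [0.219, -3.133, 0.0]
wrist_force: [0.0, 0.5, 0.5]
width: -0.002
grip_force: 0.0
```

>>> step_arm(
  commands=[
    {"fingers":1,"dx":0,"dy":0,"dz":0.002,"roll":0},
    {"fingers":1,"dx":0,"dy":0,"dz":0.004,"roll":0},
    {"fingers":1,"dx":0,"dy":0,"dz":0.006,"roll":0},
    {"fingers":1,"dx":0,"dy":0,"dz":0.007,"roll":0},
    {"fingers":1,"dx":0,"dy":0,"dz":0.007,"roll":0},
  ],
)

```text
time: 3.45
tool_pos: [0.4941, 0.1339, 0.0563]
tcp_rot: [0.219, -3.134, 0.0]
wrist_force: [-0.3, -0.8, -0.2]
width: -0.002
grip_force: 0.1
```

>>> step_arm(
  commands=[
    {"fingers":1,"dx":0,"dy":0,"dz":0.001,"roll":0},
    {"fingers":1,"dx":0,"dy":0,"dz":0.002,"roll":0},
    {"fingers":1,"dx":0,"dy":0,"dz":0.002,"roll":0},
  ],
)

```text
time: 3.82
tool_pos: [0.4946, 0.134, 0.0547]
tcp_rot: [-0.219, 3.133, 0.0]
wrist_force: [-0.8, -0.5, 3.2]
width: 0.002
grip_force: 1.3
```

>>> step_arm(
  commands=[
    {"fingers":1,"dx":0,"dy":0,"dz":0.001,"roll":0},
    {"fingers":1,"dx":0,"dy":0,"dz":0.0015,"roll":0},
    {"fingers":1,"dx":0,"dy":0,"dz":0.0015,"roll":0},
  ],
)

```text
time: 4.2
tool_pos: [0.4951, 0.134, 0.0534]
tcp_rot: [-0.219, 3.132, 0.0]
wrist_force: [1.0, -0.0, 5.9]
width: -0.001
grip_force: 2.0
```

>>> step_arm(
  commands=[
    {"fingers":1,"dx":0,"dy":0,"dz":0.001,"roll":0},
    {"fingers":1,"dx":0,"dy":0,"dz":0.001,"roll":0},
    {"fingers":1,"dx":0,"dy":0,"dz":0.001,"roll":0},
  ],
)

```text
time: 4.58
tool_pos: [0.4954, 0.1341, 0.0526]
tcp_rot: [-0.219, 3.132, 0.0]
wrist_force: [1.9, -0.6, 5.3]
width: 0.002
grip_force: 2.5
```

>>> step_arm(
  commands=[
    {"fingers":1,"dx":0,"dy":0,"dz":0.001,"roll":0},
    {"fingers":1,"dx":0,"dy":0,"dz":0.001,"roll":0},
  ],
)

```text
time: 4.82
tool_pos: [0.4957, 0.1341, 0.0518]
tcp_rot: [-0.219, 3.131, 0.0]
wrist_force: [2.7, -0.2, 7.2]
width: 0.003
grip_force: 2.9
```

>>> step_arm(
  commands=[
    {"fingers":1,"dx":0,"dy":0,"dz":0.001,"roll":0},
    {"fingers":1,"dx":0,"dy":0,"dz":0.001,"roll":0},
  ],
)

```text
time: 5.08
tool_pos: [0.4959, 0.1342, 0.0512]
tcp_rot: [-0.219, 3.13, 0.001]
wrist_force: [2.0, 0.3, 8.1]
width: -0.002
grip_force: 3.8
```

The force is now above the hard-stop value after about 5 mm of travel, so the key is well down. I lift straight up.

>>> step_arm(
  commands=[
    {"fingers":1,"dx":0,"dy":0,"dz":-0.005,"roll":0},
    {"fingers":1,"dx":0,"dy":0,"dz":-0.015,"roll":0},
    {"fingers":1,"dx":0,"dy":0,"dz":-0.035,"roll":0},
    {"fingers":1,"dx":0,"dy":0,"dz":-0.065,"roll":0},
    {"fingers":1,"dx":0,"dy":0,"dz":-0.1,"roll":0},
    {"fingers":1,"dx":0.02,"dy":0,"dz":-0.14,"roll":0},
    {"fingers":1,"dx":0.04,"dy":0,"dz":-0.17,"roll":0},
    {"fingers":1,"dx":0.04,"dy":0,"dz":-0.18,"roll":0},
  ],
)

```text
time: 6.08
tool_pos: [0.454, 0.1283, 0.2315]
tcp_rot: [-0.219, 3.132, 0.001]
wrist_force: [0.2, 0.6, -0.4]
width: -0.002
grip_force: 0.0
```

>>> step_arm(
  commands=[
    {"fingers":1,"dx":0,"dy":0,"dz":0,"roll":0},
    {"fingers":1,"dx":0,"dy":0,"dz":0,"roll":0},
    {"fingers":1,"dx":0,"dy":0,"dz":0,"roll":0},
  ],
)

```text
time: 6.45
tool_pos: [0.4539, 0.1281, 0.2281]
tcp_rot: [0.219, -3.131, 0.001]
wrist_force: [-0.5, -1.5, -1.1]
width: -0.002
grip_force: 0.0
```

```bash
python3 -c "
from h import *
plan(0,.07)
q,e=grab('side','s2');cv2.imwrite('pics/c2.png',cv2.resize(q[150:290,220:420],(800,560),interpolation=2))
q0=cv2.imread('pics/side0.png');m=(cv2.absdiff(q,q0).max(2)>40)[140:480,150:];print(np.argwhere(m).min(0)+[140,150],np.argwhere(m).max(0)+[140,150])"
```

```text
t 6.45 target [0.5003 0.1347 0.07  ] pos [0.4539 0.1281 0.2281] shift [-4.730e-02  1.000e-04  1.579e-01] roll -0.1 zax [-0.003 -0.001 -1.   ] F [-0.45 -1.48 -1.12] w -0.0024844442277036174
[140 150] [479 432]
```

View pics/c2.png

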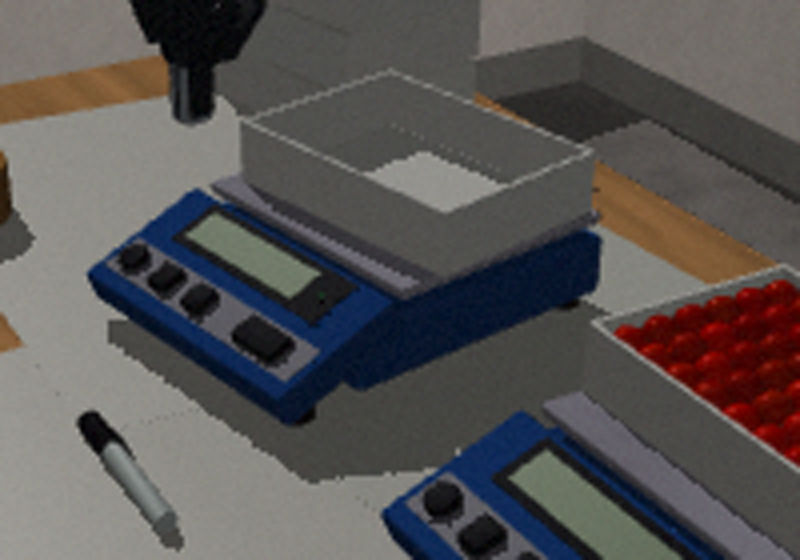

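The picture shows the tare key up again at crop (263,338), the carton and marker in place, and the hand well clear with its tip at (192,115).

```bash
python3 -c "
from h import *
print(finish_job())"
```

```text
the job is handed in; nothing more can be done
None
```

I pressed the tare key of the scale with the empty carton down about 5 mm, at roughly 8 N. It sprang back up, the hand stopped over 15 cm clear of the key, and the job is handed in; the verdict was not shown.

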